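# Turn round the serving spoon that was put away backwards

### The arm

A 6-joint arm with a two-finger parallel gripper is mounted at the origin on the work surface. World frame = base frame: x ahead of the robot, y to its left, z up, the work surface at z = 0. Lengths are in m, angles in rad, forces in N, time in s.
With the tool pointing down it reaches from about 0.25 to 0.725 m from the base axis. Payload 9.7 kg.
Tool frame: the origin (TCP) lies between the finger pads; the fingertips stand 14 mm ahead of it and the grasp point (between the pads) lies 5 mm behind it; z points along the fingers, y is the line along which they close (so a half turn about z gives the same grasp; the last joint's range is limited). The gripper opens to 85 mm and grips with 20 to 120 N. Pads are 22 mm wide; open, the fingers measure 114 mm over their backs; the gripper's body (76 mm by 85 mm) begins 54 mm behind the grasp point. The pads swing forward as they close: fully open they stand 13 mm farther back than shut.
Start: joints at [1.123, 0.087, 0.176, 1.66, 0, 1.571], TCP at [0.238, 0.496, 0.245] pointing down, gripper open.
Joint ranges: [-3.13, 3.13], [-0.85, 1.81], [-1.15, 1.24], [-2.2, 2.28], [-1.44, 1.52], [-3.14, 3.14]. Speed limits (rad/s): [2.22, 2.22, 2.57, 3.14, 3.14, 3.14].

### API

Orientations are given as [roll, pitch, yaw] about the fixed x, y, z axes, in that order (R = Rz(yaw) Ry(pitch) Rx(roll)).
In Python, from workcell import arm, cams, job_done gives the robot as it stands.
- The arm moves only by the shell command python3 -m handwheel 'ROWS' [OPENING] [FORCE]. ROWS is JSON, a list of rows, each an object with "delta_pos": the shift along the tool's x, y, z scaled (see below), a list of three; "twist": the turn about the tool's z scaled (see below). In form: [{"delta_pos": [tx, ty, tz], "twist": twist}, ...]. A call has exactly 5 rows; each row shifts and turns the commanded pose from where the row before left it, along the tool's axes as they then stand; what a row does not reach is not made up. The controller multiplies each number of a shift by 0.4 m and each number of a turn by 60 degrees. A row lasts 1/12 s, in which the tool goes at most 41.7 mm and 7.16 degrees, less where a joint would pass 70% of its speed; a pose out of reach is approached as far as the arm can. A call with a number of a shift or a turn outside -1 to 1 is refused whole. A call with a gripper value outside its range is refused whole. OPENING is the closure, from -1 (fully open) to 1 (shut), set as the call begins (- or left out, the last holds). The fingers move at their own pace and stop on an object; FORCE is the grip in N (left out, the last holds). Time passes only in rows, so rows that do not move let the fingers close, or fill a call up. It gives the time, the measured TCP pose, the force, the opening and the grip force at its end, in the units of the state.
- arm.observe(): the state, without advancing time (a new reading comes with each control period).
- cams.capture(name): name is "side" or "top"; returns the picture (400x640x3 uint8, red, green, blue); there is no depth.
- cams.camera_info(name): a dict with "intrinsics" (3x3 intrinsics, pixels), "camera_from_world" (4x4, takes a point from world to camera coordinates). Camera axes: x right, y down, z forward; pixel columns grow to the right and rows downward; lengths in m; the calibration is good to about 2 mm. A picture is of the moment at which its call begins. camera_info takes no time and is no camera call.
- job_done(): hands the job in; it is judged then, once.
The state is a dict: "clock": time; "joint_positions": joint angles; "joint_vel": joint speeds; "tau": joint torques, N m; "tcp_pos": TCP position; "orientation": TCP orientation; "wrist_force": force on the tool from outside, world axes, zero at the start; "wrist_torque": the same for the moment, N m; "width": opening from 0.0 (shut) to 1.0 (fully open); "grip_force": force on a finger pad.
Only numpy, scipy, OpenCV 4.12 (cv2) and the standard library are available. Lean on these libraries where they do the work, as an engineer would, in place of code of your own. Each camera call takes 0.05 s, during which the arm holds its last target. There are 200 camera calls.

### The job

One of the two serving spoons under the low yellow shelf has been put away backwards, with its bowl sticking out at the front. Pull it out clear of the shelf, lay it flat on the bare worktop and let go of it, then slide it back into the bay it came from bowl first and bowl upwards, so that the whole bowl is under cover and the handle sticks out at the front for the cook to take. Leave everything else where it stands.

Things in the scene. Friction and masses are not known exactly. Their poses are not given: they have to be found in the camera images.
- shelf: Low yellow wooden riser shelf, bolted down. 342 mm wide (y), 172 deep (x), 60 high; roof 15 mm thick, 45 mm free beneath; tools lie on the worktop under it. Three bays open at the front, 98 mm wide, 154 deep, between 12 mm dividers flush with the roof's front edge. Origin: on the worktop below the middle of that edge; x runs inwards (within 0.15 rad of away from the robot), y left, z up.
- bay0 (a point): Middle of the mouth of the right-hand bay (y = -110 mm on the shelf), on the worktop below the roof's front edge; axes as the shelf's. Canister, cup and timer dial stand on the roof, 60 mm and more behind its front edge, up to 152 mm above the worktop.
- bay1 (a point): Middle of the mouth of the middle bay (y = 0), as bay0.
- bay2 (a point): Middle of the mouth of the left-hand bay (y = +110 mm), as bay0.
- spoon: The spoon to turn round: cast aluminium, about 140 g, 190 mm long, loose. It starts in any one of the bays, 73 to 87 mm of its bowl end sticking out in front. Origin: middle of its length, on its underside; x runs from handle to bowl, z up out of the bowl. Bowl's tip at x = +95 mm. It balances near x = +10 mm (within 15 mm). Lying, it rests on the bowl's foot and the handle's end.
- spoon_bowl (a point): Centre of that spoon's bowl, at x = +66 mm on the spoon, 11 mm above its underside. The bowl is round, 58 mm across at the rim, 22 mm high, with steep walls (54 mm across at 10 mm up) and a flat foot 32 mm across.
- spoon_end (a point): End of that spoon's handle, at x = -95 mm, 5 mm above its underside. The handle runs from the bowl to here, 14 mm wide by the bowl, 16 mm from x = 0 to -60 mm, 19 mm at the end; it is 9 mm thick and arched: its middle line is 17 mm up at the bowl, 19 at x = 0, 15 at x = -60 mm, and comes down to the worktop at the end.
- other_spoon: The other serving spoon, same shape, size and frame, loose; it lies properly in another bay with its bowl inside and 73 to 87 mm of handle sticking out. Leave alone.
- brush: Brush with a 55 by 50 mm head with black silicone ribs and a wooden handle, 190 mm long, 24 mm high, same frame as the spoons (head at +x); it lies in the remaining bay with 73 to 87 mm of handle sticking out. Leave alone.
- canister: Stainless canister with a clip-on lid, 86 mm across, 92 mm high, loose on the shelf's roof. Origin: centre of its underside. Leave alone.
- cup: Green ceramic cup, 72 mm across, 75 mm high, loose on the shelf's roof. Origin: centre of its underside. Leave alone.
- jar: Jar with a cap, 70 mm across, 110 mm high, loose on the worktop to the left. Origin: centre of its underside. Leave alone.
- bowl: Small steel bowl, 120 mm across, 50 mm high, loose on the worktop to the right. Origin: centre of its underside. Leave alone.
Things that resemble listed ones, but are neither listed nor needed, are in the scene too. Leave any green, orange or pink look-alike of the spoon alone.

How it is judged:
By the outcome, as a careful person would: the job done as asked, in the order asked, and still so for the second after the job is handed in, with the robot touching nothing.
It also fails if it takes over 64 s, if anything falls off the work surface, if the arm or the gripper's body presses on something with over 40 N, if the wrist force passes 120 N, or if a joint passes its speed limit or range.

## Working session

There is one attempt and no reset: what is moved stays moved. The work goes in short steps, Python scripts to look and compute and a shell command to move; the robot and the scene stay as the last step left them, time stands still between calls to the robot, and variables do not carry over. Pictures are saved under pics/ and viewed, at most 10 in all, crops included, and the job is handed in when it is done.

```bash
mkdir -p pics; python3 - <<'E'
from workcell import arm, cams
import cv2,json
s=arm.observe(); print({k:s[k] for k in('clock','tcp_pos','orientation','width')})
for n in('top','side'):
    cv2.imwrite(f'pics/{n}0.png',cams.capture(n)[:,:,::-1])
    i=cams.camera_info(n);print(n,i)
E
```

```text
{'clock': 0.0, 'tcp_pos': array([0.23804199, 0.49557793, 0.24458069]), 'orientation': array([-3.14026456e+00, -1.15254910e-05,  2.69376226e+00]), 'width': 0.999833961429005}
top {'intrinsics': array([[442.90657532,   0.        , 326.5591868 ],
       [  0.        , 442.90657532, 200.87709439],
       [  0.        ,   0.        ,   1.        ]]), 'camera_from_world': array([[-0.00506538, -0.99988689, -0.01416159,  0.01443167],
       [-0.99099638,  0.0069141 , -0.13371004,  0.50535815],
       [ 0.13379283,  0.0133568 , -0.99091931,  1.14178495],
       [ 0.        ,  0.        ,  0.        ,  1.        ]])}
side {'intrinsics': array([[467.35018152,   0.        , 315.64379446],
       [  0.        , 467.35018152, 202.63164209],
       [  0.        ,   0.        ,   1.        ]]), 'camera_from_world': array([[ 0.92874985, -0.37060319,  0.00877462, -0.46697427],
       [-0.28359512, -0.72554899, -0.62701871,  0.19539249],
       [ 0.23874155,  0.5798551 , -0.77895477,  1.12607645],
       [ 0.        ,  0.        ,  0.        ,  1.        ]])}
```

View pics/top0.png

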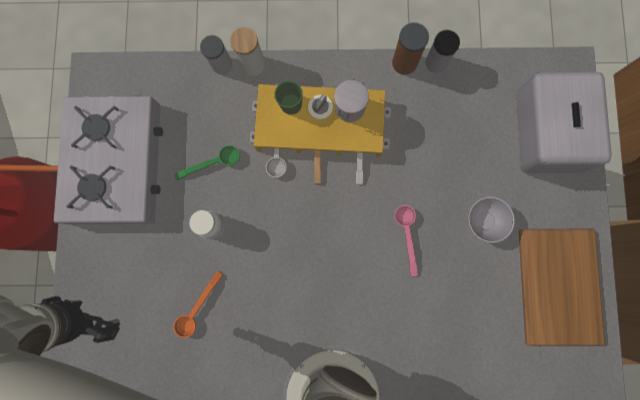

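View pics/side0.png

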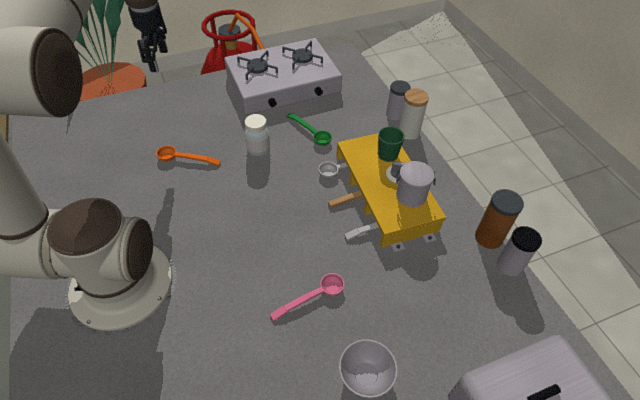

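The backwards spoon is in the left bay (bay2), with its bowl near (276,168) in the top view. The brush is in the middle bay (317,165) and the other spoon in the right bay (360,168). I'll enlarge the top view there.

```bash
python3 - <<'E'
import cv2
a=cv2.imread('pics/top0.png')[80:195,240:395]; cv2.imwrite('pics/c1.png',cv2.resize(a,None,fx=5,fy=5,interpolation=cv2.INTER_CUBIC))
E
```

```text
(no output)
```

View pics/c1.png

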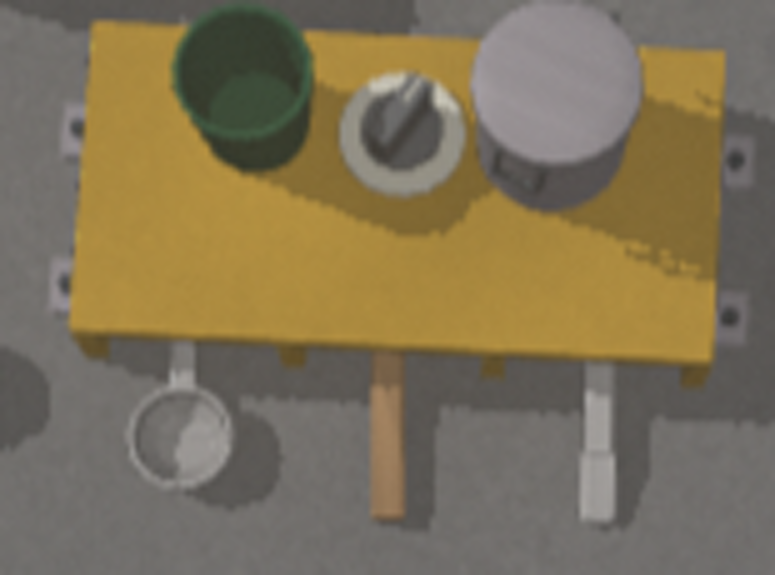

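```bash
cat > h.py <<'E'
import numpy as np
from workcell import arm, cams
def ray(n,u,v,z):
    i=cams.camera_info(n);T=np.array(i['camera_from_world']);K=np.array(i['intrinsics'])
    R=T[:3,:3];c=-R.T@T[:3,3];d=R.T@np.linalg.solve(K,[u,v,1]);return (c+d*(z-c[2])/d[2])
def proj(n,p):
    i=cams.camera_info(n);T=np.array(i['camera_from_world']);K=np.array(i['intrinsics'])
    q=K@(T[:3,:3]@np.asarray(p)+T[:3,3]);return q[:2]/q[2]
def crop(n,f,x0,x1,y0,y1,s):
    import cv2
    a=cams.capture(n)[y0:y1,x0:x1,::-1];cv2.imwrite(f,cv2.resize(a,None,fx=s,fy=s,interpolation=cv2.INTER_CUBIC))
E
python3 - <<'E'
from h import *
np.set_printoptions(precision=4,suppress=True)
c=lambda x,y,z:ray('top',240+x/5-.4,80+y/5-.4,z)
L=c(72,332,.06);R=c(712,360,.06);m=(L+R)/2;yaw=np.arctan2(-(L-R)[0],(L-R)[1]);print('shelf',L,R,m,'w',np.linalg.norm(L-R),'yaw',yaw)
i=np.array([np.cos(yaw),np.sin(yaw),0]);l=np.array([-i[1],i[0],0])
b2=m+.11*l;print('bay2',b2)
b=c(181,438,.022);print('bowl',b,'local',(b-m)@i,(b-m)@l); print('handle',(c(182,365,.023)-m)@i,(c(182,365,.023)-m)@l, 'bowlL/R',c(129,438,.022),c(233,438,.022))
for n,p,z in(('brush end',(387,518),.005),('other end',(597,520),.005)):
    q=c(*p,z);print(n,q,'local',(q-m)@i,(q-m)@l)
for n,p,z in(('jar top',(202,222),.11),('pink bowl',(405,215),.02),('pink end',(414,275),.01),('orange',(220,275),.01),('green',(230,156),.02)):print(n,ray('top',*p,z))
print('side proj bowl',proj('side',b),'shelf',proj('side',L),proj('side',R))
E
python3 -c "
from h import *
crop('side','pics/c2.png',310,460,120,250,5)"
```

```text
shelf [0.6498 0.2023 0.06  ] [ 0.6317 -0.1355  0.06  ] [0.6408 0.0334 0.06  ] w 0.33826214785902264 yaw -0.05349759572679801
bay2 [0.6466 0.1433 0.06  ]
bowl [0.6003 0.1489 0.022 ] local -0.046598621290495475 0.11313172386649196
handle -0.00630268535788486 0.11503030731997747 bowlL/R [0.6005 0.1772 0.022 ] [0.6    0.1206 0.022 ]
brush end [0.5584 0.0377 0.005 ] local -0.08250961021914213 -0.00013838076734050726
other end [ 0.5564 -0.0771  0.005 ] local -0.07834417026944211 -0.11488632595237258
jar top [0.4446 0.319  0.11  ]
pink bowl [ 0.4678 -0.1976  0.02  ]
pink end [ 0.3094 -0.2184  0.01  ]
orange [0.3118 0.2961 0.01  ]
green [0.6329 0.2748 0.02  ]
side proj bowl [328.0525 168.8847] shelf [337.1037 142.7189] [384.8186 233.8438]
```

View pics/c2.png

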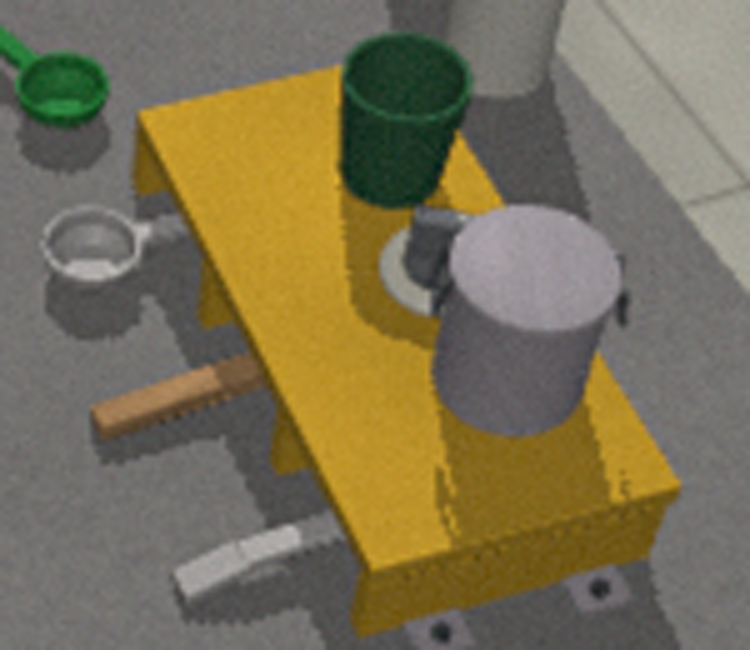

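The bowl is at about (0.600, 0.149), and the shelf yaw is about -0.05. Both views agree. Next I twist the tool to line up and travel over the bowl.

```bash
python3 -m handwheel '[{"delta_pos":[0,0,0],"twist":-0.0756},{"delta_pos":[0,0,0],"twist":-0.0756},{"delta_pos":[0,0,0],"twist":-0.0756},{"delta_pos":[0,0,0],"twist":-0.0756},{"delta_pos":[0,0,0],"twist":-0.0756}]' -1 40
python3 -m handwheel '[{"delta_pos":[-0.063,-0.055,0],"twist":0},{"delta_pos":[-0.063,-0.055,0],"twist":0},{"delta_pos":[-0.063,-0.055,0],"twist":0},{"delta_pos":[-0.063,-0.055,0],"twist":0},{"delta_pos":[-0.063,-0.055,0],"twist":0}]'
python3 -m handwheel '[{"delta_pos":[-0.063,-0.055,0],"twist":0},{"delta_pos":[-0.063,-0.055,0],"twist":0},{"delta_pos":[-0.063,-0.055,0],"twist":0},{"delta_pos":[-0.063,-0.055,0],"twist":0},{"delta_pos":[-0.063,-0.055,0],"twist":0}]'
```

```text
clock: 0.57
tcp_pos: [0.2381, 0.4957, 0.245]
orientation: [-3.141, -0.0, 3.094]
wrist_force: [-0.7, -0.3, 0.6]
width: 1.001
grip_force: 0.0
clock: 0.98
tcp_pos: [0.359, 0.3781, 0.2451]
orientation: [-3.141, -0.0, 3.09]
wrist_force: [0.1, 0.6, 0.6]
width: 1.0
grip_force: 0.0
clock: 1.4
tcp_pos: [0.4793, 0.2615, 0.2451]
orientation: [-3.141, -0.0, 3.09]
wrist_force: [0.7, 0.8, -0.4]
width: 1.001
grip_force: 0.0
```

```bash
python3 -m handwheel '[{"delta_pos":[-0.063,-0.055,0],"twist":0},{"delta_pos":[-0.063,-0.055,0],"twist":0},{"delta_pos":[-0.063,-0.055,0],"twist":0},{"delta_pos":[-0.063,-0.055,0],"twist":0},{"delta_pos":[-0.063,-0.055,0],"twist":0}]'
python3 -m handwheel '[{"delta_pos":[0,0,0.07],"twist":0},{"delta_pos":[0,0,0.07],"twist":0},{"delta_pos":[0,0,0.07],"twist":0},{"delta_pos":[0,0,0.03],"twist":0},{"delta_pos":[0,0,0],"twist":0}]'
```

```text
clock: 1.82
tcp_pos: [0.5994, 0.1452, 0.245]
orientation: [-3.142, -0.0, 3.089]
wrist_force: [0.3, 1.4, -0.2]
width: 1.0
grip_force: 0.0
clock: 2.23
tcp_pos: [0.597, 0.1462, 0.1458]
orientation: [-3.14, -0.005, 3.09]
wrist_force: [0.3, 0.1, 0.1]
width: 1.001
grip_force: 0.0
```

```bash
python3 -m handwheel '[{"delta_pos":[-0.007,0.007,0.07],"twist":0},{"delta_pos":[0,0,0.07],"twist":0},{"delta_pos":[0,0,0.06],"twist":0},{"delta_pos":[0,0,0.04],"twist":0},{"delta_pos":[0,0,0.03],"twist":0}]'
python3 -m handwheel '[{"delta_pos":[0,0,0.02],"twist":0},{"delta_pos":[0,0,0.02],"twist":0},{"delta_pos":[0,0,0],"twist":0},{"delta_pos":[0,0,0],"twist":0},{"delta_pos":[0,0,0],"twist":0}]'
python3 -c "
from h import *
crop('side','pics/c3.png',280,400,90,190,6)"
```

```text
clock: 2.65
tcp_pos: [0.6016, 0.1495, 0.0413]
orientation: [3.142, 0.0, 3.09]
wrist_force: [0.1, 1.1, 0.5]
width: 1.001
grip_force: 0.0
clock: 3.07
tcp_pos: [0.602, 0.1494, 0.0265]
orientation: [3.141, 0.001, 3.09]
wrist_force: [0.6, -0.5, 0.6]
width: 1.0
grip_force: 0.0
```

View pics/c3.png

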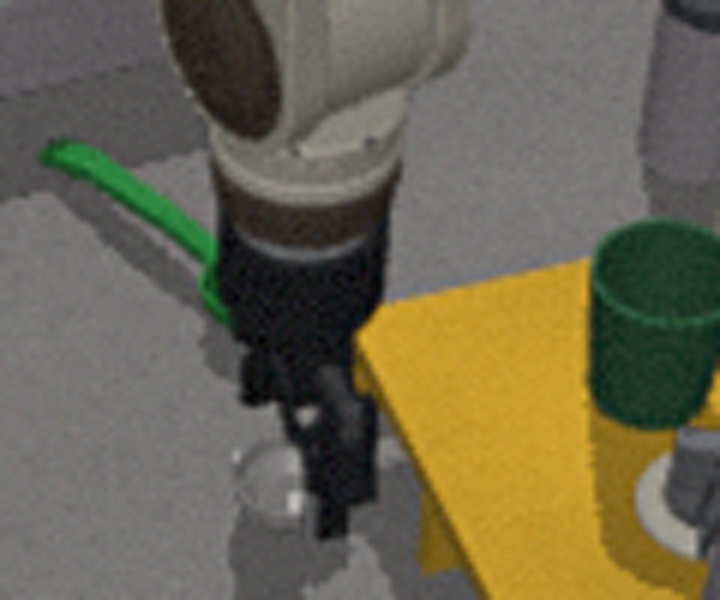

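The fingers straddle the bowl as planned, with the near finger's tip at crop (333,535). I'll descend and close.

```bash
python3 -m handwheel '[{"delta_pos":[0.004,0,0.015],"twist":0},{"delta_pos":[0,0,0.01],"twist":0},{"delta_pos":[0,0,0],"twist":0},{"delta_pos":[0,0,0],"twist":0},{"delta_pos":[0,0,0],"twist":0}]'
python3 -m handwheel '[{"delta_pos":[0,0,0],"twist":0},{"delta_pos":[0,0,0],"twist":0},{"delta_pos":[0,0,0],"twist":0},{"delta_pos":[0,0,0],"twist":0},{"delta_pos":[0,0,0],"twist":0}]' 1 40
python3 -m handwheel '[{"delta_pos":[0,0,0],"twist":0},{"delta_pos":[0,0,0],"twist":0},{"delta_pos":[0,0,0],"twist":0},{"delta_pos":[0,0,0],"twist":0},{"delta_pos":[0,0,0],"twist":0}]'
```

```text
clock: 3.53
tcp_pos: [0.5998, 0.1493, 0.0152]
orientation: [-3.142, -0.0, 3.09]
wrist_force: [0.2, -0.0, -0.6]
width: 1.0
grip_force: 0.0
clock: 3.95
tcp_pos: [0.6, 0.1494, 0.0162]
orientation: [3.141, 0.001, 3.09]
wrist_force: [-2.3, -0.1, 6.1]
width: 0.649
grip_force: 41.2
clock: 4.37
tcp_pos: [0.6, 0.1494, 0.0162]
orientation: [3.141, 0.001, 3.09]
wrist_force: [-1.4, -1.1, 5.3]
width: 0.648
grip_force: 41.2
```

```bash
python3 -m handwheel '[{"delta_pos":[0.005,0,-0.003],"twist":0},{"delta_pos":[0.015,0,0],"twist":0},{"delta_pos":[0.02,0,0],"twist":0},{"delta_pos":[0.025,0,0],"twist":0},{"delta_pos":[0.03,0,0],"twist":0}]'
python3 -m handwheel '[{"delta_pos":[0.035,0,0],"twist":0},{"delta_pos":[0.035,0,0],"twist":0},{"delta_pos":[0.035,0,0],"twist":0},{"delta_pos":[0.035,0,0],"twist":0},{"delta_pos":[0.035,0,0],"twist":0}]'
python3 -m handwheel '[{"delta_pos":[0.035,0,0],"twist":0},{"delta_pos":[0.035,0,0],"twist":0},{"delta_pos":[0.035,0,0],"twist":0},{"delta_pos":[0.035,0,0],"twist":0},{"delta_pos":[0.035,0,0],"twist":0}]'
python3 -m handwheel '[{"delta_pos":[0.035,-0.02,0],"twist":0},{"delta_pos":[0.035,-0.03,0],"twist":0},{"delta_pos":[0.035,-0.03,0],"twist":0},{"delta_pos":[0.035,-0.03,0],"twist":0},{"delta_pos":[0.035,-0.03,0],"twist":0}]'
python3 -m handwheel '[{"delta_pos":[0.025,-0.02,0],"twist":0},{"delta_pos":[0.01,-0.01,0],"twist":0},{"delta_pos":[0,0,0],"twist":0},{"delta_pos":[0,0,0],"twist":0},{"delta_pos":[0,0,0],"twist":0}]'
```

```text
clock: 4.78
tcp_pos: [0.561, 0.1513, 0.0163]
orientation: [-3.142, -0.0, 3.089]
wrist_force: [1.4, -0.2, 0.5]
width: 0.644
grip_force: 42.4
clock: 5.2
tcp_pos: [0.4905, 0.1549, 0.0163]
orientation: [-3.142, -0.0, 3.09]
wrist_force: [-0.2, -0.1, 0.8]
width: 0.647
grip_force: 42.4
clock: 5.62
tcp_pos: [0.4207, 0.1585, 0.0162]
orientation: [-3.142, -0.0, 3.09]
wrist_force: [0.7, -0.0, 0.1]
width: 0.648
grip_force: 42.4
clock: 6.03
tcp_pos: [0.348, 0.1059, 0.0162]
orientation: [3.141, 0.0, 3.09]
wrist_force: [1.0, 0.4, 1.1]
width: 0.65
grip_force: 42.5
clock: 6.45
tcp_pos: [0.3349, 0.0953, 0.0164]
orientation: [3.142, 0.0, 3.09]
wrist_force: [-0.2, 0.9, -1.0]
width: 0.645
grip_force: 42.4
```

```bash
python3 -c "
from h import *
crop('top','pics/c4.png',200,440,80,280,3.3)"
```

```text
(no output)
```

View pics/c4.png

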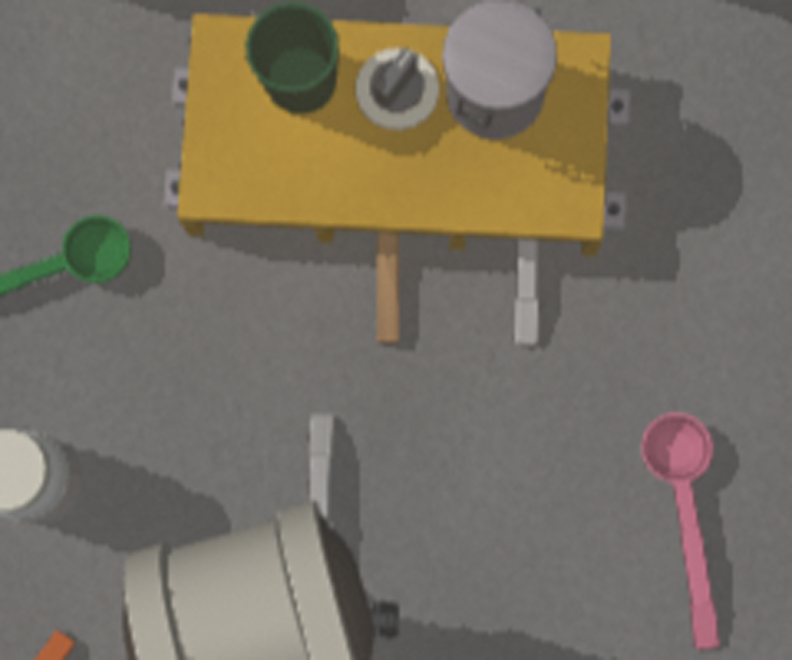

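The spoon is out and lying free of the shelf, with its handle end at crop (321,415). Next I release it and lift.

```bash
python3 -c "
from h import *
e=ray('top',200+321/3.3-.35,80+415/3.3-.35,.009);print('end',e)"
python3 -m handwheel '[{"delta_pos":[0,0,0],"twist":0},{"delta_pos":[0,0,0],"twist":0},{"delta_pos":[0,0,0],"twist":0},{"delta_pos":[0,0,0],"twist":0},{"delta_pos":[0,0,0],"twist":0}]' -1
python3 -m handwheel '[{"delta_pos":[0,0,-0.01],"twist":0},{"delta_pos":[0,0,-0.03],"twist":0},{"delta_pos":[0,0,-0.05],"twist":0},{"delta_pos":[0,0,-0.06],"twist":0},{"delta_pos":[0,0,0],"twist":0}]'
python3 -m handwheel '[{"delta_pos":[0.08,0,0],"twist":0},{"delta_pos":[0.08,0,0],"twist":0},{"delta_pos":[0,0,0],"twist":0},{"delta_pos":[0,0,0],"twist":0},{"delta_pos":[0,0,0],"twist":0}]'
python3 -c "
from h import *
crop('top','pics/c5.png',240,400,190,320,5)"
```

```text
end [0.49698564 0.09213301 0.009     ]
clock: 6.92
tcp_pos: [0.3347, 0.095, 0.0164]
orientation: [-3.142, -0.0, 3.09]
wrist_force: [-0.1, 0.2, 0.7]
width: 0.997
grip_force: 0.0
clock: 7.33
tcp_pos: [0.3364, 0.0955, 0.0806]
orientation: [3.14, 0.005, 3.09]
wrist_force: [0.0, -0.4, 0.9]
width: 1.004
grip_force: 0.0
clock: 7.75
tcp_pos: [0.2712, 0.0985, 0.0767]
orientation: [3.141, 0.001, 3.09]
wrist_force: [0.8, 0.1, 0.0]
width: 1.0
grip_force: 0.0
```

View pics/c5.png

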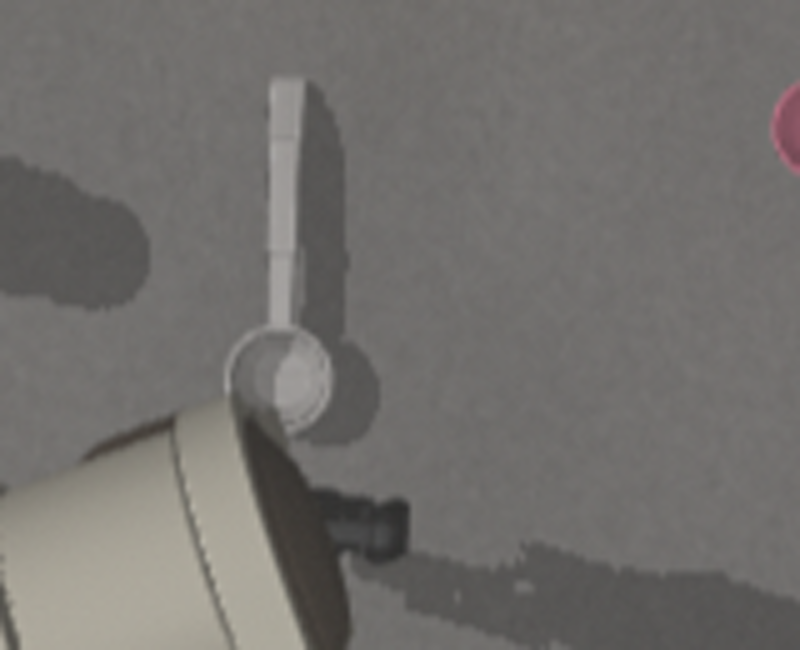

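The spoon lies flat and bowl up, with its bowl centre at crop (280,380), its handle end at (288,80) and mid-handle near (284,190).

```bash
python3 -c "
from h import *
c=lambda x,y,z:ray('top',240+x/5-.4,190+y/5-.4,z)
b=c(280,380,.022);e=c(288,80,.009);m=c(284.5,190,.021)
print(b,e,m,np.hypot(*(e-b)[:2]),'spoon yaw',np.arctan2(*(b-e)[1::-1]))
o=b+(e-b)*66/161;print('x=-40:',b+(e-b)*106/161)"

```

```text
[0.33567624 0.09394439 0.022     ] [0.4964549  0.09137863 0.009     ] [0.43588402 0.09205654 0.021     ] 0.1607991335328521 spoon yaw 3.125635682048775
x=-40: [0.44153052 0.09225513 0.01344099]
```

```bash
python3 -m handwheel '[{"delta_pos":[-0.09,0.0075,0],"twist":0},{"delta_pos":[-0.09,0,0],"twist":0},{"delta_pos":[-0.09,0,0],"twist":0},{"delta_pos":[-0.09,0,0],"twist":0},{"delta_pos":[-0.08,0,0],"twist":0}]'
python3 -m handwheel '[{"delta_pos":[-0.015,0,0],"twist":-0.033},{"delta_pos":[0,0,0],"twist":0},{"delta_pos":[0,0,0],"twist":0},{"delta_pos":[0,0,0],"twist":0},{"delta_pos":[0,0,0],"twist":0}]'
```

```text
clock: 8.22
tcp_pos: [0.4494, 0.0916, 0.0755]
orientation: [-3.141, -0.001, 3.089]
wrist_force: [-1.4, 0.7, 0.7]
width: 1.0
grip_force: 0.0
clock: 8.63
tcp_pos: [0.452, 0.0919, 0.0765]
orientation: [-3.142, -0.0, 3.124]
wrist_force: [0.9, 0.2, -1.0]
width: 0.997
grip_force: 0.0
```

```bash
python3 -m handwheel '[{"delta_pos":[0,0,0.05],"twist":0},{"delta_pos":[0,0,0.05],"twist":0},{"delta_pos":[0,0,0.03],"twist":0},{"delta_pos":[0,0,0.015],"twist":0},{"delta_pos":[0,0,0],"twist":0}]'
python3 -m handwheel '[{"delta_pos":[0,0,0],"twist":0},{"delta_pos":[0,0,0],"twist":0},{"delta_pos":[0,0,0],"twist":0},{"delta_pos":[0,0,0],"twist":0},{"delta_pos":[0,0,0],"twist":0}]' 1 50
python3 -m handwheel '[{"delta_pos":[0,0,0],"twist":0},{"delta_pos":[0,0,0],"twist":0},{"delta_pos":[0,0,0],"twist":0},{"delta_pos":[0,0,0],"twist":0},{"delta_pos":[0,0,0],"twist":0}]'
```

```text
clock: 9.05
tcp_pos: [0.4516, 0.0918, 0.0176]
orientation: [-3.141, -0.002, 3.124]
wrist_force: [-0.9, -0.5, -0.5]
width: 0.998
grip_force: 0.0
clock: 9.47
tcp_pos: [0.453, 0.0919, 0.019]
orientation: [3.141, 0.001, 3.124]
wrist_force: [0.3, 0.2, -0.6]
width: 0.296
grip_force: 0.0
clock: 9.88
tcp_pos: [0.4529, 0.0919, 0.0189]
orientation: [3.141, 0.001, 3.124]
wrist_force: [0.2, 0.3, 5.9]
width: 0.176
grip_force: 48.8
```

```bash
python3 -m handwheel '[{"delta_pos":[0.01,0,-0.002],"twist":0},{"delta_pos":[0.03,0,0],"twist":0},{"delta_pos":[0.04,0,0],"twist":0},{"delta_pos":[0.04,0,0],"twist":0},{"delta_pos":[0.03,0,0],"twist":0}]'
python3 -m handwheel '[{"delta_pos":[0,0,0],"twist":0.05},{"delta_pos":[0,0,0],"twist":0.08},{"delta_pos":[0,0,0],"twist":0.1},{"delta_pos":[0,0,0],"twist":0.1},{"delta_pos":[0,0,0],"twist":0.1}]'
python3 -m handwheel '[{"delta_pos":[0,0,0],"twist":0.1},{"delta_pos":[0,0,0],"twist":0.1},{"delta_pos":[0,0,0],"twist":0.1},{"delta_pos":[0,0,0],"twist":0.1},{"delta_pos":[0,0,0],"twist":0.1}]'
python3 -m handwheel '[{"delta_pos":[0,0,0],"twist":0.1},{"delta_pos":[0,0,0],"twist":0.1},{"delta_pos":[0,0,0],"twist":0.1},{"delta_pos":[0,0,0],"twist":0.1},{"delta_pos":[0,0,0],"twist":0.1}]'
python3 -m handwheel '[{"delta_pos":[0,0,0],"twist":0.1},{"delta_pos":[0,0,0],"twist":0.1},{"delta_pos":[0,0,0],"twist":0.1},{"delta_pos":[0,0,0],"twist":0.1},{"delta_pos":[0,0,0],"twist":0.1}]'
```

```text
clock: 10.3
tcp_pos: [0.3916, 0.0929, 0.0191]
orientation: [-3.141, -0.0, 3.124]
wrist_force: [0.1, -0.1, 0.4]
width: 0.177
grip_force: 48.9
clock: 10.72
tcp_pos: [0.3922, 0.0929, 0.019]
orientation: [-3.141, -0.0, 2.669]
wrist_force: [0.0, 0.9, 0.1]
width: 0.178
grip_force: 49.0
clock: 11.13
tcp_pos: [0.3923, 0.0929, 0.0191]
orientation: [-3.141, -0.0, 2.145]
wrist_force: [-0.7, -0.6, 0.7]
width: 0.178
grip_force: 49.1
clock: 11.55
tcp_pos: [0.3922, 0.0929, 0.019]
orientation: [-3.141, 0.0, 1.622]
wrist_force: [-0.4, -0.3, 1.6]
width: 0.175
grip_force: 49.1
clock: 11.97
tcp_pos: [0.3922, 0.0929, 0.0191]
orientation: [-3.141, 0.0, 1.098]
wrist_force: [-0.3, 0.4, 0.9]
width: 0.173
grip_force: 49.1
```

```bash
python3 -m handwheel '[{"delta_pos":[0,0,0],"twist":0.1},{"delta_pos":[0,0,0],"twist":0.1},{"delta_pos":[0,0,0],"twist":0.1},{"delta_pos":[0,0,0],"twist":0.1},{"delta_pos":[0,0,0],"twist":0.1}]'
python3 -m handwheel '[{"delta_pos":[0,0,0],"twist":0.1},{"delta_pos":[0,0,0],"twist":0.1},{"delta_pos":[0,0,0],"twist":0.1},{"delta_pos":[0,0,0],"twist":0.1},{"delta_pos":[0,0,0],"twist":0.1}]'
python3 -m handwheel '[{"delta_pos":[0,0,0],"twist":0.07},{"delta_pos":[0,0,0],"twist":0.03},{"delta_pos":[0,0,0],"twist":0},{"delta_pos":[0,0,0],"twist":0},{"delta_pos":[0,0,0],"twist":0}]'
python3 -c "
from h import *
crop('top','pics/c6.png',240,400,100,220,5)"
```

```text
clock: 12.38
tcp_pos: [0.3923, 0.0929, 0.019]
orientation: [-3.141, 0.0, 0.575]
wrist_force: [-0.0, 0.4, 1.2]
width: 0.173
grip_force: 49.1
clock: 12.8
tcp_pos: [0.3983, 0.0511, 0.0192]
orientation: [-3.108, 0.002, 0.107]
wrist_force: [0.3, 1.1, 1.6]
width: 0.174
grip_force: 49.2
clock: 13.22
tcp_pos: [0.3995, 0.025, 0.0193]
orientation: [-3.092, 0.006, 0.03]
wrist_force: [-0.7, -1.9, 1.9]
width: 0.176
grip_force: 49.9
```

View pics/c6.png

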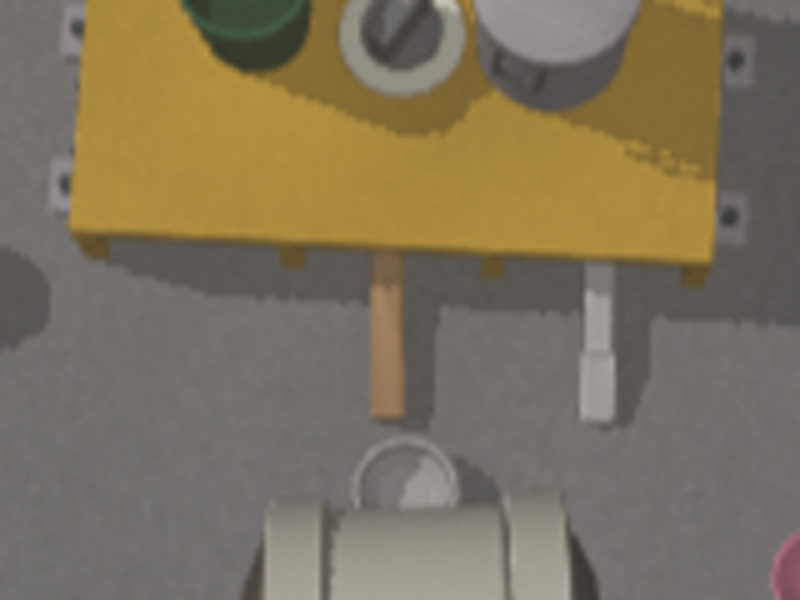

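The turn is done, but the tool has drifted to y=0.025, probably at a joint limit. The bowl, at crop (405,485), is now close to the brush end at (387,415). I'll check the joints.

```bash
python3 -c "
from h import *
s=arm.observe();print(np.round(s['joint_positions'],3),s['tcp_pos'],s['orientation'],s['wrist_force'],s['wrist_torque'])"
```

```text
[ 0.029 -0.241 -0.57   1.247  0.05   3.141] [0.39942664 0.02515054 0.01924064] [-3.0915059   0.00574146  0.02992819] [-0.42263701 -2.16211282  1.69637604] [-0.50248247 -0.0023588  -0.08864203]
```

Joint 6 hit its limit: here yaw = j1 - j6 + pi, so yaw can't go below j1. Plan: back off with a small reverse twist, set the spoon down, turn the gripper half a turn and regrasp.

```bash
python3 -m handwheel '[{"delta_pos":[-0.02,0,0],"twist":-0.04},{"delta_pos":[-0.03,0,0],"twist":-0.06},{"delta_pos":[-0.03,0,0],"twist":-0.06},{"delta_pos":[-0.02,0,0],"twist":-0.06},{"delta_pos":[0,0,0],"twist":0}]'
python3 -m handwheel '[{"delta_pos":[0,0,0],"twist":0},{"delta_pos":[0,0,0],"twist":0},{"delta_pos":[0,0,0],"twist":0},{"delta_pos":[0,0,0],"twist":0},{"delta_pos":[0,0,0],"twist":0}]'
python3 -c "
from h import *
s=arm.observe();print(np.round(s['joint_positions'],3))"
```

```text
clock: 13.68
tcp_pos: [0.3586, 0.0211, 0.0192]
orientation: [-3.091, -0.005, 0.263]
wrist_force: [-1.2, 0.1, 1.4]
width: 0.177
grip_force: 49.1
clock: 14.1
tcp_pos: [0.3601, 0.0207, 0.0193]
orientation: [-3.091, -0.006, 0.258]
wrist_force: [-0.2, 0.9, 0.8]
width: 0.172
grip_force: 49.2
[ 0.019 -0.347 -0.651  1.273  0.051  2.902]
```

```bash
python3 -m handwheel '[{"delta_pos":[0,0,0],"twist":0},{"delta_pos":[0,0,0],"twist":0},{"delta_pos":[0,0,0],"twist":0},{"delta_pos":[0,0,0],"twist":0},{"delta_pos":[0,0,0],"twist":0}]' -1
python3 -m handwheel '[{"delta_pos":[0,0,-0.02],"twist":0},{"delta_pos":[0,0,-0.05],"twist":0},{"delta_pos":[0,0,-0.05],"twist":0},{"delta_pos":[0,0,-0.05],"twist":-0.05},{"delta_pos":[0,0,0],"twist":-0.1}]'
python3 -m handwheel '[{"delta_pos":[0,0,0],"twist":-0.11},{"delta_pos":[0,0,0],"twist":-0.11},{"delta_pos":[0,0,0],"twist":-0.11},{"delta_pos":[0,0,0],"twist":-0.11},{"delta_pos":[0,0,0],"twist":-0.11}]'
python3 -m handwheel '[{"delta_pos":[0,0,0],"twist":-0.11},{"delta_pos":[0,0,0],"twist":-0.11},{"delta_pos":[0,0,0],"twist":-0.11},{"delta_pos":[0,0,0],"twist":-0.11},{"delta_pos":[0,0,0],"twist":-0.11}]'
python3 -m handwheel '[{"delta_pos":[0,0,0],"twist":-0.11},{"delta_pos":[0,0,0],"twist":-0.11},{"delta_pos":[0,0,0],"twist":-0.11},{"delta_pos":[0,0,0],"twist":-0.11},{"delta_pos":[0,0,0],"twist":-0.11}]'
python3 -m handwheel '[{"delta_pos":[0,0,0],"twist":-0.11},{"delta_pos":[0,0,0],"twist":-0.11},{"delta_pos":[0,0,0],"twist":-0.11},{"delta_pos":[0,0,0],"twist":-0.11},{"delta_pos":[0,0,0],"twist":-0.11}]'
python3 -m handwheel '[{"delta_pos":[0,0,0],"twist":-0.11},{"delta_pos":[0,0,0],"twist":-0.11},{"delta_pos":[0,0,0],"twist":-0.11},{"delta_pos":[0,0,0],"twist":-0.11},{"delta_pos":[0,0,0],"twist":-0.11}]'
python3 -m handwheel '[{"delta_pos":[0,0,0],"twist":-0.1},{"delta_pos":[0,0,0],"twist":0},{"delta_pos":[0,0,0],"twist":0},{"delta_pos":[0,0,0],"twist":0},{"delta_pos":[0,0,0],"twist":0}]'
python3 -c "
from h import *
s=arm.observe();print(np.round(s['joint_positions'],3))
crop('top','pics/c7.png',260,390,140,270,4.6)"
```

```text
clock: 14.52
tcp_pos: [0.3599, 0.0204, 0.0194]
orientation: [-3.091, -0.006, 0.258]
wrist_force: [0.3, -0.5, 0.6]
width: 0.875
grip_force: 0.0
clock: 14.93
tcp_pos: [0.362, 0.0169, 0.0915]
orientation: [-3.095, -0.019, 0.417]
wrist_force: [0.2, 1.4, -0.5]
width: 1.0
grip_force: 0.0
clock: 15.35
tcp_pos: [0.3604, 0.017, 0.088]
orientation: [-3.109, -0.039, 0.997]
wrist_force: [0.7, 0.2, -0.1]
width: 1.001
grip_force: 0.0
clock: 15.77
tcp_pos: [0.3604, 0.017, 0.0879]
orientation: [-3.135, -0.051, 1.573]
wrist_force: [1.0, -0.5, 0.7]
width: 1.0
grip_force: 0.0
clock: 16.18
tcp_pos: [0.3605, 0.017, 0.0879]
orientation: [3.119, -0.046, 2.15]
wrist_force: [-0.2, 0.7, 0.3]
width: 1.002
grip_force: 0.0
clock: 16.6
tcp_pos: [0.3604, 0.017, 0.0879]
orientation: [3.098, -0.026, 2.726]
wrist_force: [0.0, -0.5, 0.2]
width: 0.999
grip_force: 0.0
clock: 17.02
tcp_pos: [0.3604, 0.017, 0.0879]
orientation: [3.091, 0.001, -2.982]
wrist_force: [0.4, 0.4, 0.1]
width: 1.001
grip_force: 0.0
clock: 17.43
tcp_pos: [0.3604, 0.017, 0.0875]
orientation: [3.091, 0.006, -2.886]
wrist_force: [-0.8, -0.4, -0.1]
width: 1.002
grip_force: 0.0
[ 0.009 -0.377 -0.539  1.415  0.051 -0.247]
```

View pics/c7.png

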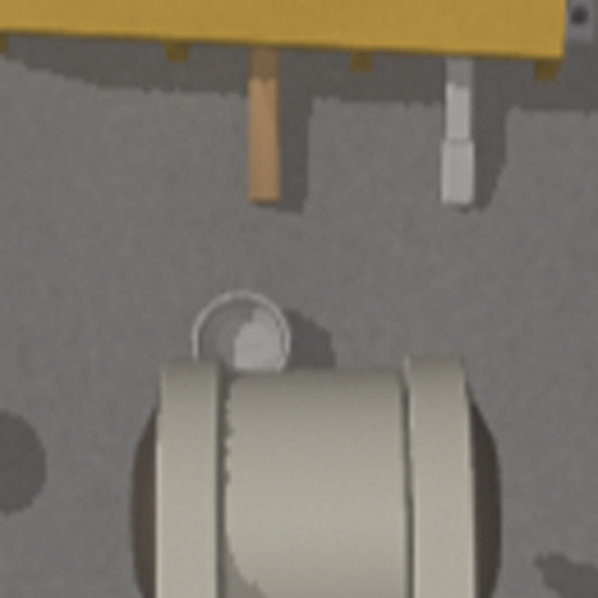

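The bowl is at crop (241,341) and the neighbours are untouched. I go straight back down the same line and regrasp.

```bash
python3 -c "
from h import *
print(ray('top',260+241/4.6-.4,140+341/4.6-.4,.022))"
python3 -m handwheel '[{"delta_pos":[0,0,0.05],"twist":0},{"delta_pos":[0,0,0.05],"twist":0},{"delta_pos":[0,0,0.04],"twist":0},{"delta_pos":[0,0,0.03],"twist":0},{"delta_pos":[0,0,0],"twist":0}]'
python3 -m handwheel '[{"delta_pos":[0,0,0],"twist":0},{"delta_pos":[0,0,0],"twist":0},{"delta_pos":[0,0,0],"twist":0},{"delta_pos":[0,0,0],"twist":0},{"delta_pos":[0,0,0],"twist":0}]' 1 50
python3 -m handwheel '[{"delta_pos":[0,0,0],"twist":0},{"delta_pos":[0,0,0],"twist":0},{"delta_pos":[0,0,0],"twist":0},{"delta_pos":[0,0,0],"twist":0},{"delta_pos":[0,0,0],"twist":0}]'
```

```text
[0.47266527 0.05067195 0.022     ]
clock: 17.9
tcp_pos: [0.3584, 0.0205, 0.0172]
orientation: [3.09, 0.003, -2.884]
wrist_force: [0.1, 0.9, 1.0]
width: 1.003
grip_force: 0.0
clock: 18.32
tcp_pos: [0.3603, 0.0204, 0.02]
orientation: [3.091, 0.007, -2.883]
wrist_force: [-0.1, 0.2, -0.5]
width: 0.301
grip_force: 0.0
clock: 18.73
tcp_pos: [0.3602, 0.0204, 0.0199]
orientation: [3.091, 0.007, -2.883]
wrist_force: [-0.1, -1.0, 5.7]
width: 0.177
grip_force: 48.7
```

```bash
cat >> h.py <<'E'
from scipy.spatial.transform import Rotation as Ro
def tool(d):
    R=Ro.from_euler('xyz',arm.observe()['orientation']).as_matrix();return R.T@np.asarray(d)/.4
E
python3 -c "
from h import *
np.set_printoptions(precision=4,suppress=True)
print(tool([.04,.134,.0008]))"
```

```text
[-0.1823  0.298   0.0143]
```

```bash
python3 -m handwheel '[{"delta_pos":[-0.018,0.03,0.0005],"twist":0},{"delta_pos":[-0.018,0.03,0.0014],"twist":0},{"delta_pos":[-0.018,0.03,0.0014],"twist":0},{"delta_pos":[-0.018,0.03,0.0014],"twist":0},{"delta_pos":[-0.018,0.03,0.0014],"twist":0}]'
python3 -m handwheel '[{"delta_pos":[-0.018,0.03,0.0014],"twist":0},{"delta_pos":[-0.018,0.03,0.0014],"twist":0},{"delta_pos":[-0.018,0.03,0.0014],"twist":0},{"delta_pos":[-0.018,0.03,0.0014],"twist":0},{"delta_pos":[-0.018,0.03,0.0014],"twist":0}]'
python3 -m handwheel '[{"delta_pos":[0,0,0],"twist":0.08},{"delta_pos":[0,0,0],"twist":0.08},{"delta_pos":[0,0,0],"twist":0.08},{"delta_pos":[0,0,0],"twist":0.06},{"delta_pos":[0,0,0],"twist":0}]'
python3 -c "
from h import *
np.set_printoptions(precision=4,suppress=True)
print(np.round(arm.observe()['joint_positions'],3), tool([.1,-.00535,0]))
crop('top','pics/c8.png',220,380,100,240,5)"
```

```text
clock: 19.15
tcp_pos: [0.3793, 0.0882, 0.0201]
orientation: [3.091, 0.006, -2.884]
wrist_force: [0.1, 0.3, 1.2]
width: 0.174
grip_force: 48.7
clock: 19.57
tcp_pos: [0.3986, 0.1556, 0.0203]
orientation: [3.091, 0.005, -2.883]
wrist_force: [0.6, 0.3, -0.3]
width: 0.176
grip_force: 48.7
clock: 19.98
tcp_pos: [0.3987, 0.155, 0.0205]
orientation: [3.092, -0.01, 3.084]
wrist_force: [0.1, -0.1, -0.1]
width: 0.177
grip_force: 49.0
[ 0.339 -0.187 -0.524  1.224  0.05   0.398] [-0.2503  0.0013 -0.0025]
```

View pics/c8.png

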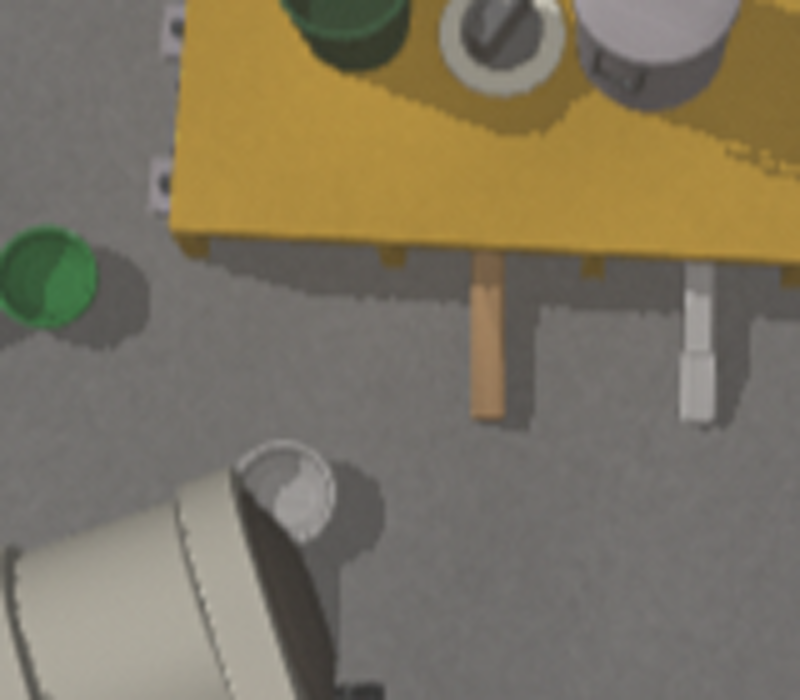

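The spoon is bowl first in front of bay2, with its bowl centre at crop (284,491). I've now viewed ten pictures (the last one at 800x700, over the size asked for), so the remaining checks will be numeric.

```bash
python3 -c "
from h import *
np.set_printoptions(precision=4,suppress=True)
b=ray('top',220+284/5-.4,100+491/5-.4,.022);a=-.0535;i=np.array([np.cos(a),np.sin(a),0]);l=np.array([-i[1],i[0],0]);m=np.array([.6408,.0334,0])
t=arm.observe()['tcp_pos'];print(b,'bowl',(b-m)@i,(b-m)@l,'tcp',(t-m)@i,(t-m)@l,'spoon yaw',np.arctan2(*(b-t)[1::-1]))
print(tool(i*.1),tool(l*.01))"
```

```text
[0.5164 0.1464 0.022 ] bowl -0.13031233313538432 0.10618827362001013 tcp -0.2483521179840162 0.10838015401621424 spoon yaw -0.07206686307430506
[-0.25    0.0003 -0.0025] [0.     0.025  0.0012]
```

```bash
python3 -m handwheel '[{"delta_pos":[-0.035,0.0025,-0.0003],"twist":0},{"delta_pos":[-0.035,0.0025,-0.0003],"twist":0},{"delta_pos":[-0.035,0.0025,-0.0003],"twist":0},{"delta_pos":[-0.035,0,-0.0003],"twist":0},{"delta_pos":[-0.035,0,-0.0003],"twist":0}]'
python3 -m handwheel '[{"delta_pos":[-0.035,0,-0.0003],"twist":0},{"delta_pos":[-0.035,0,-0.0003],"twist":0},{"delta_pos":[-0.035,0,-0.0003],"twist":0},{"delta_pos":[-0.035,0,-0.0003],"twist":0},{"delta_pos":[-0.035,0,-0.0003],"twist":0}]'
```

```text
clock: 20.45
tcp_pos: [0.4693, 0.1539, 0.0205]
orientation: [3.092, -0.01, 3.089]
wrist_force: [-0.5, 0.6, 0.4]
width: 0.176
grip_force: 49.0
clock: 20.87
tcp_pos: [0.5391, 0.15, 0.0203]
orientation: [3.092, -0.011, 3.089]
wrist_force: [0.0, -0.5, 0.8]
width: 0.176
grip_force: 49.0
```

```bash
python3 -m handwheel '[{"delta_pos":[-0.035,0,-0.0003],"twist":0},{"delta_pos":[-0.035,0,-0.0003],"twist":0},{"delta_pos":[-0.035,0,-0.0003],"twist":0},{"delta_pos":[-0.035,0,-0.0003],"twist":0},{"delta_pos":[-0.03,0,-0.0003],"twist":0}]'
python3 -m handwheel '[{"delta_pos":[0,0,0],"twist":0},{"delta_pos":[0,0,0],"twist":0},{"delta_pos":[0,0,0],"twist":0},{"delta_pos":[0,0,0],"twist":0},{"delta_pos":[0,0,0],"twist":0}]'
```

```text
clock: 21.28
tcp_pos: [0.6071, 0.1462, 0.0202]
orientation: [3.092, -0.01, 3.089]
wrist_force: [-1.5, 1.2, 0.9]
width: 0.178
grip_force: 49.0
clock: 21.7
tcp_pos: [0.606, 0.1464, 0.0206]
orientation: [3.092, -0.01, 3.087]
wrist_force: [0.8, 0.3, -0.5]
width: 0.175
grip_force: 49.0
```

```bash
python3 -m handwheel '[{"delta_pos":[-0.01,0,0.001],"twist":0},{"delta_pos":[0,0,0],"twist":0},{"delta_pos":[0,0,0],"twist":0},{"delta_pos":[0,0,0],"twist":0},{"delta_pos":[0,0,0],"twist":0}]'
python3 -m handwheel '[{"delta_pos":[0,0,0],"twist":0},{"delta_pos":[0,0,0],"twist":0},{"delta_pos":[0,0,0],"twist":0},{"delta_pos":[0,0,0],"twist":0},{"delta_pos":[0,0,0],"twist":0}]' -1
python3 -m handwheel '[{"delta_pos":[0,0,-0.01],"twist":0},{"delta_pos":[0,0,-0.04],"twist":0},{"delta_pos":[0,0,-0.07],"twist":0},{"delta_pos":[0,0,-0.09],"twist":0},{"delta_pos":[0,0,-0.09],"twist":0}]'
python3 -m handwheel '[{"delta_pos":[0.05,0,-0.09],"twist":0},{"delta_pos":[0.09,0,0],"twist":0},{"delta_pos":[0.09,0,0],"twist":0},{"delta_pos":[0.09,0,0],"twist":0},{"delta_pos":[0.09,0,0],"twist":0}]'
python3 -m handwheel '[{"delta_pos":[0.09,0,0],"twist":0},{"delta_pos":[0.09,0,0],"twist":0},{"delta_pos":[0.06,0,0],"twist":0},{"delta_pos":[0,0,0],"twist":0},{"delta_pos":[0,0,0],"twist":0}]'
python3 - <<'E'
from h import *
import cv2
im=cams.capture('top');cv2.imwrite('pics/final.png',im[:,:,::-1])
d=np.abs(im.astype(int)-cv2.imread('pics/top0.png')[:,:,::-1].astype(int)).sum(2)
n,_,st,_=cv2.connectedComponentsWithStats(cv2.morphologyEx((d>60).astype(np.uint8),cv2.MORPH_OPEN,np.ones((2,2))))
print([s.tolist() for s in st[1:] if s[4]>8])
# spoon handle: bright low-saturation pixels in front of bay2
hsv=cv2.cvtColor(im,cv2.COLOR_RGB2HSV)[148:190,255:300]
print('\n'.join(''.join('#' if p[2]>140 and p[1]<60 else '.' for p in r) for r in hsv))
E
```

```text
clock: 22.12
tcp_pos: [0.6107, 0.1462, 0.0202]
orientation: [3.091, -0.01, 3.086]
wrist_force: [0.2, 0.2, 2.0]
width: 0.178
grip_force: 49.0
clock: 22.53
tcp_pos: [0.6105, 0.1461, 0.0201]
orientation: [3.092, -0.01, 3.086]
wrist_force: [-0.1, -0.1, -0.7]
width: 0.876
grip_force: 0.0
clock: 22.95
tcp_pos: [0.6108, 0.1399, 0.141]
orientation: [3.092, -0.011, 3.086]
wrist_force: [0.6, 0.4, 0.2]
width: 0.999
grip_force: 0.0
clock: 23.37
tcp_pos: [0.4464, 0.1472, 0.1778]
orientation: [3.091, -0.009, 3.086]
wrist_force: [0.2, 1.1, 0.8]
width: 1.004
grip_force: 0.0
clock: 23.78
tcp_pos: [0.3517, 0.1529, 0.1794]
orientation: [3.091, -0.008, 3.087]
wrist_force: [-0.6, 0.4, -0.6]
width: 0.999
grip_force: 0.0
[[276, 150, 12, 27, 142], [275, 153, 2, 5, 10], [287, 164, 10, 18, 113], [275, 178, 6, 4, 21], [177, 212, 152, 188, 13594], [335, 283, 258, 117, 10186], [0, 296, 155, 104, 6820], [289, 315, 16, 28, 106], [571, 340, 5, 5, 19], [307, 345, 68, 55, 1734], [361, 356, 115, 44, 1128], [368, 389, 10, 11, 46], [341, 393, 10, 6, 22], [303, 395, 3, 5, 10], [331, 395, 4, 3, 10]]
......................
[... 1209 characters left out ...]
..........
...................######....................
...................######....................
...................######....................
...................######....................
...................######....................
......................###....................
.............................................
.............................................
.............................................
.............................................
.............................................
.............................................
.............................................
.............................................
.............................................
```

```bash
python3 -c "
from h import *
from workcell import job_done
a=-.0535;i=np.array([np.cos(a),np.sin(a),0]);l=np.array([-i[1],i[0],0]);m=np.array([.6408,.0334,0])
e=ray('top',277.2,180.3,.005);print((e-m)@i,(e-m)@l)
print(job_done())"
```

```text
-0.07951697649731768 0.10937768671330385
the job is handed in; nothing more can be done
None
```

The spoon is back in the left bay bowl first and bowl up, with about 80 mm of handle sticking out. I handed the job in at about 24 s; the brush and other spoon had not moved, but I couldn't re-check the jar, which was hidden by the arm in the last picture.

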